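Find the calibrated instrument case and send it to the dispatch line

ROBOT

A 6-joint arm with a two-finger parallel gripper is mounted at the origin on the work surface. World frame = base frame: x ahead of the robot, y to its left, z up, the work surface at z = 0. Lengths are in m, angles in degrees, forces in N, time in s.
With the tool pointing down it reaches from about 0.4 to 0.925 m from the base axis. Payload 3.4 kg.
Tool frame: the origin (TCP) lies on the mounting face of the last link; the fingertips stand 173 mm ahead of it and the grasp point (between the pads) lies 155 mm ahead of it; z points along the fingers, y is the line along which they close (so a half turn about z gives the same grasp; the last joint's range is limited). The gripper opens to 85 mm and grips with 20 to 120 N. Pads are 22 mm wide; open, the fingers measure 114 mm over their backs; the gripper's body (76 mm by 85 mm) begins 54 mm behind the grasp point. The pads swing forward as they close: fully open they stand 13 mm farther back than shut.
Start: joints at [66.033, 17.578, 86.31, -0, 76.112, -4.211], TCP at [0.194, 0.541, 0.405] pointing down, gripper open.
Joint ranges: [-179.03, 179.03], [-60, 130.46], [8.19, 133.38], [-81.62, 261.62], [5.75, 156.47], [-153.77, 153.77]. Speed limits (degrees/s): [147.25, 147.25, 180, 180, 180, 180].

INTERFACE

Orientations are given as [roll, pitch, yaw] about the fixed x, y, z axes, in that order (R = Rz(yaw) Ry(pitch) Rx(roll)).
In Python, from bench import telemetry, imaging, ticket gives the robot as it stands.
- The arm moves only by the tool arm_command, never from a script. Its argument "commands" is a list of rows, each a list of 7 numbers: the turn, a rotation vector about the tool's x, y, z in rad, then the shift along the tool's x, y, z in cm, then the gripper command: -1 is shut, 1 is fully open, values between are in proportion. In form: [[rx, ry, rz, dx, dy, dz, grip], ...]. A call has 1 to 8 rows; each row is the pose to reach, as a shift and turn from the pose commanded when the call began, along the tool's axes at that moment; what a row does not reach only later rows make up. A row lasts 1/8 s, in which the tool goes at most 62.5 mm and 10.7 degrees, less where a joint would pass 70% of its speed; a pose out of reach is approached as far as the arm can. A call with a gripper value outside its range is refused whole. The fingers move at their own pace and stop on an object; the grip force is fixed at half the most. Time passes only in rows, so rows that repeat a pose let the fingers close. It gives the time, the measured TCP pose, the force, the opening and the grip force at its end, in the units of the state.
- telemetry.get_state(): the state, without advancing time (a new reading comes with each control period).
- imaging.camera(name): name is "side" or "top"; returns the picture (480x640x3 uint8, red, green, blue); there is no depth.
- imaging.camera_model(name): a dict with "fx", "fy", "cx", "cy" (pixels), "rvec" (rotation vector, rad) and "tvec" (3), from world to camera coordinates, as OpenCV has them. Camera axes: x right, y down, z forward; pixel columns grow to the right and rows downward; lengths in m; the calibration is good to about 2 mm. A picture is of the moment at which its call begins. camera_model takes no time and is no camera call.
- ticket.sign_off(): hands the job in; it is judged then, once.
The state is a dict: "t": time; "joint_pos": joint angles; "joint_vel": joint speeds; "effort": joint torques, N m; "position": TCP position; "orientation": TCP orientation; "force": force on the tool from outside, world axes, zero at the start; "moment": the same for the moment, N m; "grip_width": finger opening in m; "grip_force": force on a finger pad.
Only numpy, scipy, OpenCV 4.12 (cv2) and the standard library are available. Lean on these libraries where they do the work, as an engineer would, in place of code of your own. Each camera call takes 0.05 s, during which the arm holds its last target. There are 200 camera calls.

TASK

One of the two blue-grey instrument cases lying at the far edge of the bench mat has a green calibration dot stuck underneath. With the fingertips, tip each case up gently towards the robot, over the mat's edge, until it stands by itself on its near side with its handle up and its underside facing away from the robot; then push the one with the green dot, still standing, out from the mat until it stands astride the yellow dispatch line. Lift nothing, let no case fall over, and leave the other case standing by the mat's edge and everything else where it is.

Things in the scene. Friction and masses are not known exactly. Their poses are not given: they have to be found in the camera images.
- case_marked: closed blue-grey instrument case lying flat: 105 mm deep (its x), 170 wide (its y), 60 high, 0.3 to 0.6 kg, black handle folded flat on its far face. Origin: centre of the underside; z up; x away from the robot, square to the mat. Near face starts 1 to 12 mm from the mat's edge. Has the green dot (64 mm across) in the middle of its dark underside. Seen from above the two are alike; either may be on the left.
- case_plain: the other case, the same in size, weight and behaviour, axes and origin alike; its dark underside is bare.
- case_marked_far (a point): middle of the bottom edge of the marked case's far face (+52 mm along the case's x). Pushed towards the mat near the top of its far face (about 50 mm up), a lying case slides to the mat's edge and turns up over it; past about 60 degrees it goes over by itself and stands, 105 mm tall and 60 mm thick, on its near face.
- case_marked_near (a point): middle of the bottom edge of the marked case's near face (-52 mm along x): once the case stands, the foot of its underside.
- case_marked_foot (a point): middle of the marked case's near face (-52 mm along x, 30 mm along z): once the case stands, the centre of what it stands on. A standing case slides when pushed square on at the middle of its broad side up to 50 mm above the bench, and may tip over when pushed higher than 60 mm.
- case_plain_far (a point): the same far-edge point on the plain case.
- case_plain_near (a point): the same near-edge point on the plain case.
- mat: fixed firm dark-teal bench mat, 3 mm thick, 180 mm deep (its x), 620 mm long (its y). Origin on the bench at the middle of its far edge, which the cases turn over; x points away from the robot, square to that edge. A tipped-up case stands on the mat, its underside 3 mm or more beyond the edge (it may lean out a little over the edge); pushed out, it slides down the 3 mm step onto the bench.
- line: dispatch line: flat yellow tape on the bench, 40 mm wide (its x), 800 mm long (its y). Origin on its centre line; x points away from the robot. Things slide over it freely.
- fuse_jar: bystander: glass jar with a red cap, 34 mm across, 55 mm high, in the gap between the cases' paths. Origin: centre of its foot.
- meter: bystander: yellow hand multimeter lying to the left, 150 x 75 x 34 mm. Origin: centre of its underside.
- screwdriver: bystander: red-handled screwdriver lying to the right. Origin: underside, along the shaft.
- tape_roll: bystander: blue ring-shaped tape roll, 76 mm across, 20 mm high, beyond the line. Origin: centre of its underside.
- clip_pot: bystander: black pot, 70 mm across, 70 mm high, beyond the line. Origin: centre of its foot.
- adapter: bystander: black plug adapter with a red and a green post, 60 x 45 x 45 mm, beyond the line. Origin: centre of its underside.

How it is judged:
By the outcome, as a careful person would: the job done as asked, in the order asked, and still so for the second after the job is handed in, with the robot touching nothing.
It also fails if it takes over 66 s, if anything falls off the work surface, if the arm or the gripper's body presses on something with over 40 N, if the wrist force passes 120 N, or if a joint passes its speed limit or range.

## Working session

There is one attempt and no reset: what is moved stays moved. The work goes in short steps, Python scripts to look and compute and a tool call to move; the robot and the scene stay as the last step left them, time stands still between calls to the robot, and variables do not carry over. Pictures are saved under pics/ and viewed, at most 10 in all, crops included, and the job is handed in when it is done.

Besides the shell and the picture viewer there is one more tool, called after ">>>" as name(argument=value, ...) on one line, values as JSON. arm_command: Moves the arm, as the interface text tells. Its arguments: {"type":"object","properties":{"commands":{"type":"array"}},"required":["commands"]}

```bash
mkdir -p pics; python3 - <<'E'
from bench import telemetry, imaging
import cv2, json
for n in ("top","side"):
    im=imaging.camera(n); cv2.imwrite(f"pics/{n}0.png",im[:,:,::-1])
    print(imaging.camera_model(n))
s=telemetry.get_state();print(s)
E
```

```text
{'fx': 471.7839141260043, 'fy': 471.7839141260043, 'cx': 318.07401246568594, 'cy': 244.3998708036935, 'rvec': array([ 2.10612208, -2.13768064,  0.20151936]), 'tvec': array([0.01751277, 0.62526956, 1.10110786])}
{'fx': 594.2433852889981, 'fy': 594.2433852889981, 'cx': 316.13710853223745, 'cy': 244.1068548422908, 'rvec': array([ 2.17178561, -0.74852319,  0.37136109]), 'tvec': array([-0.47910866,  0.29381093,  0.97617382])}
{'t': 0.1, 'joint_pos': array([ 6.60336682e+01,  1.76199911e+01,  8.63752128e+01, -1.01613121e-03,
        7.61108334e+01, -4.20933182e+00]), 'joint_vel': array([-0.11016633, -0.16928426, -0.11091253,  0.09952377, -0.06921372,
        0.06214241]), 'effort': array([-4.63141841e-04, -4.58525956e+01, -2.52608639e+01, -1.47063015e-04,
        5.65405688e-03, -3.31557139e-06]), 'position': array([0.19425712, 0.54088093, 0.40386053]), 'orientation': array([-1.79894176e+02, -6.79989127e-03,  1.60243239e+02]), 'force': array([-0.00293153, -0.1806024 , -0.53740415]), 'moment': array([-0.00961874,  0.00616308,  0.02119097]), 'grip_force': 0.0, 'grip_width': 0.08547645826737871}
```

View pics/top0.png

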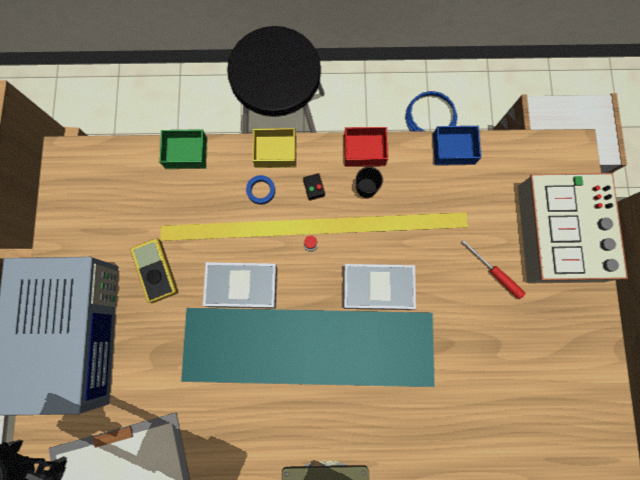

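View pics/side0.png

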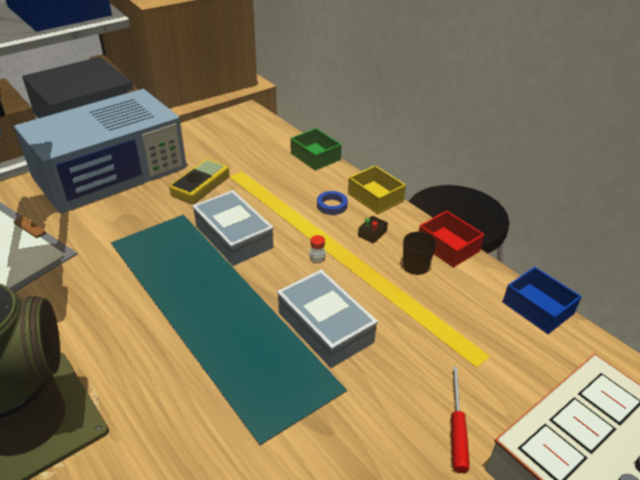

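The top view shows the cases centred at about (240,285) and (380,286). The mat is at (310,347), the line runs through (313,228), and the jar is at (310,243). The side view confirms the layout, with the cases just beyond the mat's far edge.

```bash
cat >h.py <<'E'
import cv2, numpy as np
from bench import telemetry, imaging
def ray(n,uv,z):
    m=imaging.camera_model(n);R=cv2.Rodrigues(m["rvec"])[0];C=-R.T@m["tvec"]
    uv=np.atleast_2d(np.asarray(uv,float))
    d=np.c_[(uv[:,0]-m["cx"])/m["fx"],(uv[:,1]-m["cy"])/m["fy"],np.ones(len(uv))]@R
    return C+d*((z-C[2])/d[:,2])[:,None]
def cam(n): 
    m=imaging.camera_model(n);R=cv2.Rodrigues(m["rvec"])[0];return -R.T@m["tvec"]
def blobs(im,lo,hi,roi,amin=60):
    hsv=cv2.cvtColor(im,cv2.COLOR_RGB2HSV);k=cv2.inRange(hsv,lo,hi)
    M=np.zeros_like(k);x0,y0,x1,y1=roi;M[y0:y1,x0:x1]=k[y0:y1,x0:x1]
    M=cv2.morphologyEx(M,cv2.MORPH_CLOSE,np.ones((3,3)))
    return [c for c in cv2.findContours(M,cv2.RETR_EXTERNAL,cv2.CHAIN_APPROX_NONE)[0] if cv2.contourArea(c)>amin]
def rect(n,c,z):
    P=ray(n,c[:,0,:],z)[:,:2]*1000
    (cx,cy),(w,h),a=cv2.minAreaRect(P.astype(np.float32))
    return np.round([cx,cy,w,h,a],1)
E
python3 - <<'E'
from h import *
np.set_printoptions(suppress=True)
im=cv2.imread("pics/top0.png")[:,:,::-1].copy()
print("cams",cam("top").round(3),cam("side").round(3))
hsv=cv2.cvtColor(im,cv2.COLOR_RGB2HSV)
for p in [(220,285),(240,285),(206,270),(240,302),(310,350),(310,228),(200,330),(290,290)]: print(p,hsv[p[1],p[0]])
roi=(170,200,480,400)
for nm,lo,hi,z,r in [("case",(85,10,90),(130,110,255),.06,(190,250,430,316)),("mat",(75,90,40),(100,255,200),.003,roi),("line",(22,150,150),(35,255,255),0,(150,200,480,245)),("jar",(170,120,80),(180,255,255),.055,(290,225,330,260)),("jar0",(0,170,80),(5,255,255),.055,(290,225,330,260)),("meter",(22,120,60),(35,255,255),.034,(120,236,180,310)),("blue",(100,120,60),(125,255,255),.02,(235,170,280,210)),("dark",(0,0,0),(179,255,60),.06,(295,160,390,210))]:
    for c in blobs(im,lo,hi,r): print(nm,rect("top",c,z),c[:,0].min(0),c[:,0].max(0))
E
```

```text
cams [0.407 0.01  1.199] [ 0.016 -0.726  0.861]
(220, 285) [ 99  26 170]
(240, 285) [ 45   7 216]
(206, 270) [107   8 220]
(240, 302) [ 98  22 173]
(310, 350) [ 89  91 132]
(310, 228) [ 28 156 209]
(200, 330) [ 88 110 111]
(290, 290) [ 17 115 187]
case [ 520.  -137.1  169.3  104.    89.1] [344 265] [414 308]
case [516.5  18.4 547.7 125.6  89.2] [200 263] [429 315]
mat [379.7  36.9 615.5 175.7  88. ] [182 308] [433 385]
line [686.   18.6  40.  796.5   1.7] [161 213] [466 240]
jar0 [633.9  28.1  24.7  27.7  89.2] [305 236] [315 247]
meter [580.6 396.8 151.5 125.7  21.1] [131 236] [179 302]
blue [781.1 155.9  73.6  70.3   0.8] [247 176] [274 203]
dark [774.2  17.1  60.4  41.5  13.8] [304 174] [324 199]
dark [ 783.9 -121.4   63.2   79.4   88.3] [356 167] [381 197]
```

```bash
cat >>h.py <<'E'
from scipy.spatial.transform import Rotation as Ro
def plan(targets,rpy,cur=None):
    """print rows (rotvec rad, shift cm) in tool axes for TCP targets in m"""
    s=telemetry.get_state();p=s["position"] if cur is None else np.array(cur[0]);o=s["orientation"] if cur is None else cur[1]
    R0=Ro.from_euler("xyz",o,degrees=True)
    for t in targets:
        rv=(R0.inv()*Ro.from_euler("xyz",rpy,degrees=True)).as_rotvec()
        print(np.round(np.r_[rv,R0.inv().apply(np.array(t)-p)*100],3).tolist())
E
python3 - <<'E'
from h import *
np.set_printoptions(suppress=True)
im=cv2.imread("pics/top0.png")[:,:,::-1].copy()
for nm,lo,hi,z,r in [("L",(85,5,90),(130,110,255),.06,(190,250,300,307)),("R",(85,5,90),(130,110,255),.06,(330,250,430,307)),("mat",(75,60,40),(100,255,200),.003,(170,300,480,400))]:
    for c in blobs(im,lo,hi,r,500): print(nm,rect("top",c,z),c[:,0].min(0),c[:,0].max(0),ray("top",cv2.boxPoints(cv2.minAreaRect(c)),z).round(3)[:,:2].tolist())
plan([(.2+.07*k,.541-.055*k,.40) for k in range(1,8)]+[],(180,0,178))
E
```

```text
L [529.9 199.3 170.7 104.3  89.1] [204 263] [275 306] [[0.583, 0.287], [0.581, 0.114], [0.476, 0.114], [0.479, 0.284]]
R [ 522.8 -137.5  169.   101.9   88.6] [344 264] [414 306] [[0.576, -0.054], [0.573, -0.225], [0.472, -0.22], [0.474, -0.052]]
mat [379.8  36.9 616.8 178.1  88. ] [182 308] [433 386] [[0.302, 0.347], [0.48, 0.35], [0.458, -0.282], [0.28, -0.267]]
[-0.002, -0.0, -0.31, -8.984, -2.604, 0.39]
[-0.002, -0.0, -0.31, -17.431, -5.414, 0.394]
[-0.002, -0.0, -0.31, -25.878, -8.224, 0.398]
[-0.002, -0.0, -0.31, -34.325, -11.034, 0.402]
[-0.002, -0.0, -0.31, -42.772, -13.844, 0.407]
[-0.002, -0.0, -0.31, -51.219, -16.654, 0.411]
[-0.002, -0.0, -0.31, -59.666, -19.464, 0.415]
```

```bash
python3 - <<'E'
from h import *
plan([(.635,.199,.36)],(180,0,178))
E
```

```text
[-0.002, -0.0, -0.31, -53.037, -17.269, 4.412]
```

>>> arm_command(commands=[[0,0,-0.31,-53,-17.3,4.4,1],[0,0,-0.31,-53,-17.3,4.4,1],[0,0,-0.31,-53,-17.3,4.4,1],[0,0,-0.31,-53,-17.3,4.4,1],[0,0,-0.31,-53,-17.3,4.4,1],[0,0,-0.31,-53,-17.3,4.4,1],[0,0,-0.31,-53,-17.3,4.4,1],[0,0,-0.31,-53,-17.3,4.4,1]])

```text
t: 1.1
position: [0.5859, 0.2366, 0.3651]
orientation: [-180.0, -0.0, 178.0]
force: [0.5, 1.0, -0.3]
grip_width: 0.0854
grip_force: 0.0
```

>>> arm_command(commands=[[0,0,0,-5.3,-3.5,0,1],[0,0,0,-5.3,-3.5,0,1],[0,0,0,-5.3,-3.5,5,1],[0,0,0,-5.3,-3.5,10,1],[0,0,0,-5.3,-3.5,14,1],[0,0,0,-5.3,-3.5,15.3,1],[0,0,0,-5.3,-3.5,15.3,1]])

```text
t: 1.98
position: [0.6358, 0.2018, 0.2122]
orientation: [-180.0, -0.1, 178.0]
force: [-0.9, -0.1, -0.1]
grip_width: 0.085
grip_force: 0.0
```

```bash
python3 - <<'E'
from h import *
im=imaging.camera("side");cv2.imwrite("pics/s1.png",cv2.resize(im[80:340,120:470],None,fx=2,fy=2)[:,:,::-1])
print(telemetry.get_state()["position"])
E
```

```text
[0.63660482 0.201838   0.21357833]
```

View pics/s1.png

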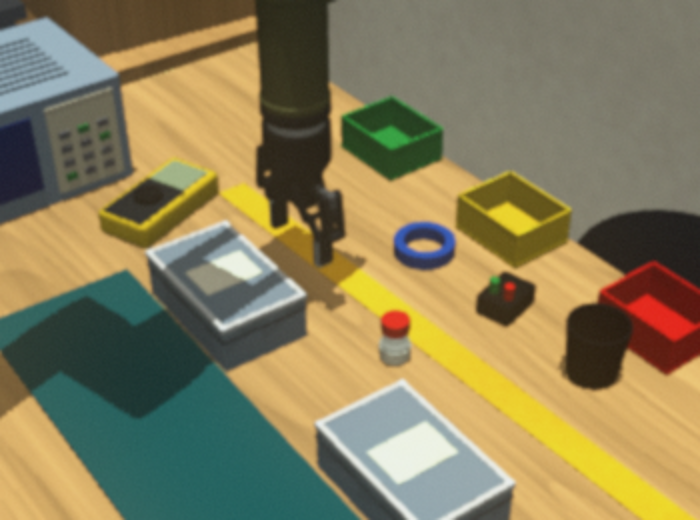

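The fingers are behind the left case, clear of the meter and the jar. Next I approach its far face.

>>> arm_command(commands=[[0,0,0,1.5,-0.3,0.3,1],[0,0,0,3,-0.3,0.3,1],[0,0,0,3.7,-0.3,0.3,1],[0,0,0,4.1,-0.3,0.3,1],[0,0,0,4.4,-0.3,0.3,1],[0,0,0,4.7,-0.3,0.3,1]])

```text
t: 2.78
position: [0.5913, 0.2001, 0.2106]
orientation: [179.9, 0.3, 178.0]
force: [6.6, -0.4, 1.4]
grip_width: 0.0854
grip_force: 3.5
```

>>> arm_command(commands=[[0,0,0,0.5,0,-0.6,1],[0,0,0,0.9,0,-1.2,1],[0,0,0,1.4,0,-1.8,1],[0,0,0,1.9,0,-2.3,1],[0,0,0,2.4,0,-2.8,1],[0,0,0,2.8,0,-3.2,1],[0,0,0,2.8,0,-3.2,1]])

```text
t: 3.65
position: [0.5651, 0.201, 0.2445]
orientation: [179.9, 0.7, 178.0]
force: [7.2, -1.6, 5.8]
grip_width: 0.0853
grip_force: 4.6
```

```bash
python3 - <<'E'
from h import *
im=imaging.camera("side");cv2.imwrite("pics/s2.png",cv2.resize(im[80:340,120:470],None,fx=2,fy=2)[:,:,::-1])
s=telemetry.get_state();print(s["position"],s["force"])
E
```

```text
[0.56520567 0.20103959 0.24437594] [ 7.97439924 -1.35790014  5.81423508]
```

View pics/s2.png

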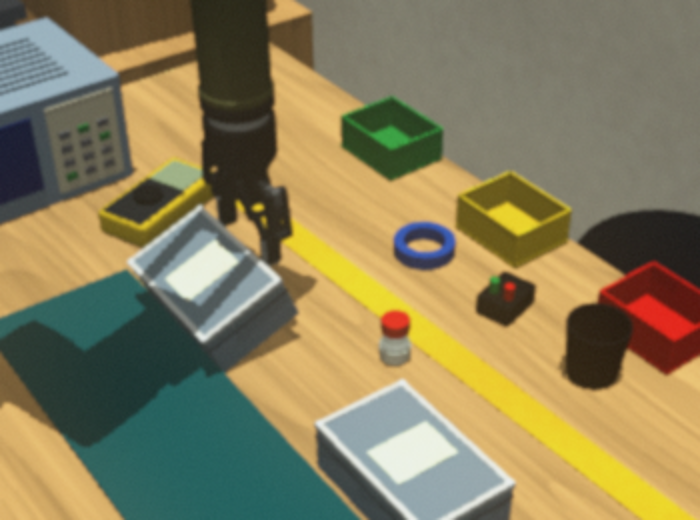

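>>> arm_command(commands=[[0,0,0,0.6,0,-0.5,1],[0,0,0,1.2,0,-0.9,1],[0,0,0,1.8,0,-1.3,1],[0,0,0,2.4,0,-1.6,1],[0,0,0,3,0,-1.8,1],[0,0,0,3.6,0,-2,1],[0,0,0,4.2,0,-2.2,1],[0,0,0,4.7,0,-2.4,1]])

```text
t: 4.7
position: [0.5195, 0.2029, 0.2706]
orientation: [179.8, 0.9, 178.1]
force: [7.2, -2.6, 19.1]
grip_width: 0.0849
grip_force: 8.9
```

>>> arm_command(commands=[[0,0,0,0.3,0,-0.3,1],[0,0,0,0.7,0,-0.5,1],[0,0,0,1,0,-0.6,1],[0,0,0,1.3,0,-0.7,1],[0,0,0,1.6,0,-0.8,1],[0,0,0,1.9,0,-0.8,1]])

```text
t: 5.45
position: [0.4967, 0.2036, 0.2755]
orientation: [179.9, 0.3, 178.0]
force: [1.5, 0.9, 9.8]
grip_width: 0.0853
grip_force: 4.7
```

>>> arm_command(commands=[[0,0,0,0.3,0,-0.2,1],[0,0,0,0.6,0,-0.3,1],[0,0,0,0.9,0,-0.4,1],[0,0,0,1.2,0,-0.4,1],[0,0,0,1.2,0,-0.5,1],[0,0,0,1.2,0,-0.5,1]])

```text
t: 6.2
position: [0.4835, 0.2037, 0.2787]
orientation: [180.0, 0.0, 178.0]
force: [0.2, 0.6, 0.2]
grip_width: 0.0854
grip_force: 0.0
```

```bash
python3 - <<'E'
from h import *
im=imaging.camera("side");cv2.imwrite("pics/s3.png",cv2.resize(im[80:340,120:470],None,fx=2,fy=2)[:,:,::-1])
s=telemetry.get_state();print(s["position"],s["force"])
E
```

```text
[0.48350701 0.20364548 0.27872619] [-0.08837001  0.1781414  -0.3313351 ]
```

View pics/s3.png

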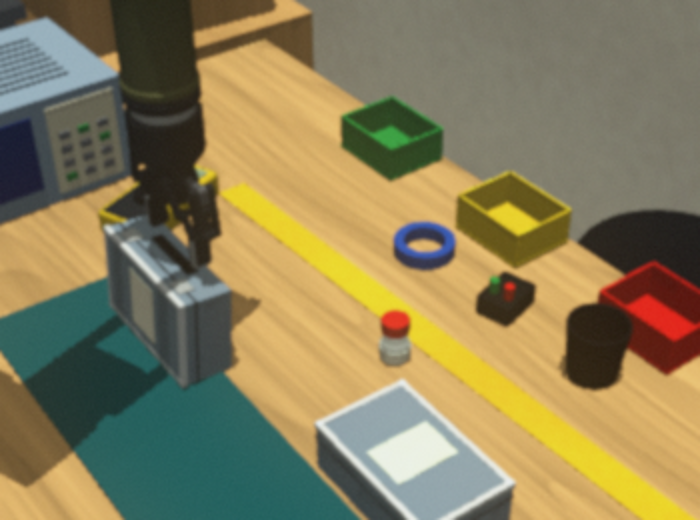

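Left case stands upright on the mat with its lid towards the robot. Next is the right case.

>>> arm_command(commands=[[0,0,0,-1,0,-5,1],[0,0,0,-4,-4,-6,1],[0,0,0,-8,-9,-6,1],[0,0,0,-11,-14,-6,1],[0,0,0,-14,-19.5,-6,1],[0,0,0,-16,-25,-6,1],[0,0,0,-16,-30,-6,1],[0,0,0,-16,-33.6,-6,1]])

```text
t: 7.25
position: [0.6317, -0.1403, 0.3383]
orientation: [-180.0, -0.0, 177.9]
force: [0.5, 0.4, 0.0]
grip_width: 0.0852
grip_force: 0.0
```

>>> arm_command(commands=[[0,0,0,0,0,3,1],[0,0,0,0,0,8,1],[0,0,0,0,0,12,1],[0,0,0,0,0,12.7,1],[0,0,0,0,0,12.7,1]])

```text
t: 7.88
position: [0.632, -0.1378, 0.2119]
orientation: [-180.0, -0.0, 178.0]
force: [-0.4, -0.1, 0.8]
grip_width: 0.0852
grip_force: 0.0
```

>>> arm_command(commands=[[0,0,0,2,0,0.1,1],[0,0,0,3.5,0,0.1,1],[0,0,0,4.2,0,0.1,1],[0,0,0,4.6,0,0.1,1],[0,0,0,4.9,0,0.1,1],[0,0,0,5.2,0,0.1,1],[0,0,0,5.4,0,0.1,1]])

```text
t: 8.75
position: [0.5797, -0.1361, 0.2115]
orientation: [-180.0, 0.3, 178.0]
force: [6.1, 1.0, 2.0]
grip_width: 0.0852
grip_force: 3.5
```

Contact matches the prediction, so I'll follow the same arc.

>>> arm_command(commands=[[0,0,0,0.5,0,-0.6,1],[0,0,0,0.9,0,-1.2,1],[0,0,0,1.4,0,-1.9,1],[0,0,0,1.9,0,-2.4,1],[0,0,0,2.4,0,-2.9,1],[0,0,0,2.8,0,-3.3,1],[0,0,0,3.4,0,-3.8,1],[0,0,0,4,0,-4.2,1]])

```text
t: 9.75
position: [0.541, -0.1349, 0.2552]
orientation: [-179.9, 0.6, 178.0]
force: [7.9, 1.4, 8.1]
grip_width: 0.0852
grip_force: 5.0
```

>>> arm_command(commands=[[0,0,0,0.6,0,-0.5,1],[0,0,0,1.2,0,-0.8,1],[0,0,0,1.8,0,-1.1,1],[0,0,0,2.4,0,-1.4,1],[0,0,0,3,0,-1.7,1],[0,0,0,3.5,0,-1.9,1]])

```text
t: 10.5
position: [0.5036, -0.1336, 0.2729]
orientation: [-179.9, 0.2, 178.0]
force: [1.8, -1.2, 4.4]
grip_width: 0.0854
grip_force: 2.2
```

>>> arm_command(commands=[[0,0,0,0.4,0,-0.2,1],[0,0,0,0.8,0,-0.4,1],[0,0,0,1.2,0,-0.5,1],[0,0,0,1.6,0,-0.5,1],[0,0,0,2,0,-0.6,1],[0,0,0,2.4,0,-0.6,1]])

```text
t: 11.25
position: [0.4783, -0.1324, 0.2776]
orientation: [180.0, -0.0, 178.0]
force: [0.1, 0.8, -0.2]
grip_width: 0.0854
grip_force: 0.1
```

>>> arm_command(commands=[[0,0,0,0.3,0,-0.2,1],[0,0,0,0.6,0,-0.2,1],[0,0,0,0.9,0,-0.2,1],[0,0,0,0.9,0,-0.2,1]])

```text
t: 11.75
position: [0.4694, -0.1321, 0.2797]
orientation: [180.0, -0.0, 178.0]
force: [0.4, 0.1, -0.3]
grip_width: 0.0857
grip_force: 0.0
```

>>> arm_command(commands=[[0,0,0,-2,0,-5,1],[0,0,0,-7,-5,-9,-1],[-0.15,0.15,0,-11,-10,-9,-1],[-0.29,0.29,0,-13,-13,-9,-1],[-0.43,0.43,0,-13,-13,-9,-1],[-0.43,0.43,0,-13,-13,-9,-1]])

```text
t: 12.5
position: [0.596, -0.2684, 0.3674]
orientation: [153.6, -24.0, -176.4]
force: [-0.9, 0.5, -0.0]
grip_width: 0.0001
grip_force: 0.0
```

```bash
python3 - <<'E'
from h import *
s=telemetry.get_state();R=Ro.from_euler("xyz",s["orientation"],degrees=True)
print(s["position"],s["orientation"],"tip",s["position"]+R.apply([0,0,.173]),s["grip_width"])
for n in("top","side"):
    im=imaging.camera(n);cv2.imwrite(f"pics/{n}4.png",im[:,:,::-1])
im=cv2.imread("pics/top4.png");cv2.imwrite("pics/t4c.png",cv2.resize(im[200:400,170:490],None,fx=2.4,fy=2.4))
print(rect("top",np.array([[[0,0]],[[1,0]],[[0,1]]]),0))
R=R.as_matrix();print(R.round(3))
E
```

```text
[ 0.59597613 -0.26840705  0.36744777] [ 153.57692495  -24.03555129 -176.37825676] tip [ 0.52813677 -0.19556264  0.22595391] 5.6127304260784014e-05
[1365.5  911.8    2.3    4.1   51.9]
[[-0.911  0.124 -0.392]
 [-0.058  0.905  0.421]
 [ 0.407  0.406 -0.818]]
```

View pics/t4c.png

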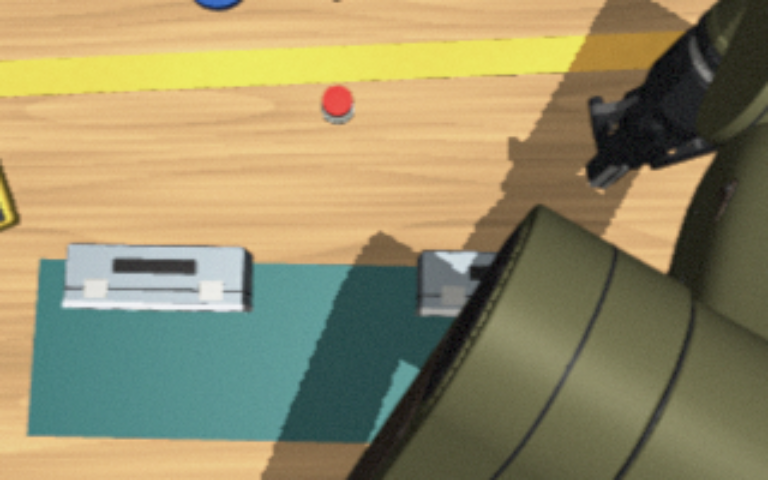

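Both cases stand side by side on the mat. The forearm hides the right half of the right case, so for a look at its underside I'll come in more from the side.

```bash
cat >>h.py <<'E'
def tipplan(d,tips,L=.173):
    s=telemetry.get_state();R0=Ro.from_euler("xyz",s["orientation"],degrees=True)
    d=np.array(d)/np.linalg.norm(d);dt=R0.inv().apply(d);ax=np.cross([0,0,1],dt);n=np.linalg.norm(ax)
    rv=ax/max(n,1e-9)*np.arctan2(n,dt[2])
    for t in tips: print(np.round(np.r_[rv,R0.inv().apply(np.array(t)-L*d-s["position"])*100],3).tolist())
E
python3 - <<'E'
from h import *
tipplan((-.3,.62,-.725),[(.52,-.2,.2),(.505,-.195,.097),(.435,-.195,.097)])
E
```

```text
[-0.234, -0.057, 0.0, 0.669, -5.61, 2.739]
[-0.234, -0.057, 0.0, -2.171, -9.511, 11.976]
[-0.234, -0.057, 0.0, 4.214, -10.371, 14.712]
```

>>> arm_command(commands=[[-0.12,-0.03,0,0.3,-3,1.4,-1],[-0.234,-0.057,0,0.7,-5.6,2.7,-1],[-0.234,-0.057,0,-0.5,-7.4,7,-1],[-0.234,-0.057,0,-2.2,-9.5,11.9,-1],[-0.234,-0.057,0,-2.2,-9.5,12,-1],[-0.234,-0.057,0,-2.2,-9.5,12,-1]])

```text
t: 13.35
position: [0.5576, -0.3012, 0.2257]
orientation: [141.1, -21.0, -178.3]
force: [-0.2, -0.3, 1.9]
grip_width: -0.0001
grip_force: 0.0
```

```bash
python3 - <<'E'
from h import *
s=telemetry.get_state();R=Ro.from_euler("xyz",s["orientation"],degrees=True)
print(s["position"],s["force"],"tip",s["position"]+R.apply([0,0,.173]),R.apply([0,0,1]))
tipplan(R.apply([0,0,1]),[(.48,-.195,.097),(.44,-.195,.097)])
im=imaging.camera("top");cv2.imwrite("pics/t5c.png",cv2.resize(im[200:360,300:500],None,fx=3,fy=3)[:,:,::-1])
E
```

```text
[ 0.55755628 -0.30121947  0.22567169] [-0.21940784 -0.31156193  1.89351306] tip [ 0.50602928 -0.1942094   0.09988292] [-0.29784396  0.61855531 -0.72710268]
[0.0, -0.0, 0.0, 2.328, -0.754, 0.936]
[0.0, -0.0, 0.0, 6.061, -1.558, 2.127]
```

View pics/t5c.png

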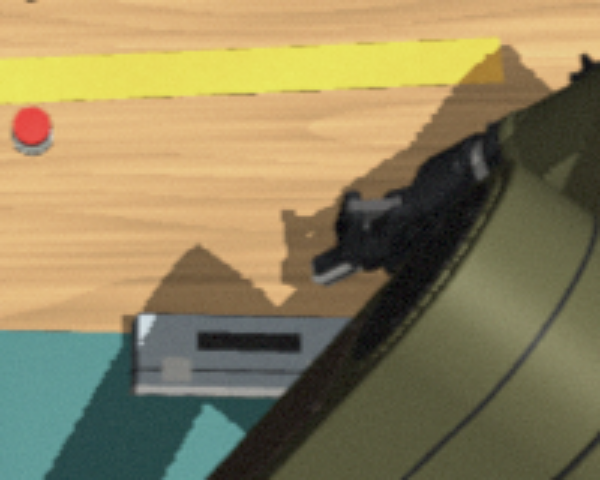

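The right case's far edge (crop px 135–355, 315) is in view with the fingertip at (320,270). I push its top back slightly.

>>> arm_command(commands=[[0,0,0,1,0.6,0.9,-1],[0,0,0,1.9,0.4,1.2,-1],[0,0,0,2.3,0.3,1.3,-1],[0,0,0,2.6,0.25,1.4,-1],[0,0,0,3,0.15,1.55,-1],[0,0,0,3.35,0.1,1.65,-1]])

```text
t: 14.15
position: [0.5208, -0.2915, 0.2245]
orientation: [141.1, -21.1, -178.3]
force: [0.3, -0.4, 0.1]
grip_width: -0.0001
grip_force: 0.5
```

>>> arm_command(commands=[[0,0,0,0.4,-0.1,0.1,-1],[0,0,0,0.75,-0.15,0.2,-1],[0,0,0,1.1,-0.2,0.35,-1],[0,0,0,1.4,-0.3,0.45,-1]])

```text
t: 14.65
position: [0.5057, -0.2911, 0.2247]
orientation: [141.1, -21.1, -178.3]
force: [1.3, -0.4, 0.6]
grip_width: 0.0001
grip_force: 0.6
```

```bash
cat > g.py <<'E'
from h import *
import sys
s=telemetry.get_state();R=Ro.from_euler("xyz",s["orientation"],degrees=True)
print("f",s["force"],"tip",s["position"]+R.apply([0,0,.173]))
im=imaging.camera("top");cv2.imwrite(f"pics/{sys.argv[1]}.png",cv2.resize(im[250:330,330:450],None,fx=5,fy=5,interpolation=2)[:,:,::-1])
for c in blobs(im,(40,90,40),(82,255,255),(335,250,430,330),3): print("green",cv2.contourArea(c),cv2.boundingRect(c))
E
python3 g.py t6
```

```text
f [ 1.28879982 -0.42230084  0.62856906] tip [ 0.45396616 -0.1839397   0.0990688 ]
```

>>> arm_command(commands=[[0,0,0,0.4,-0.1,0.1,-1],[0,0,0,0.75,-0.15,0.2,-1],[0,0,0,1.1,-0.2,0.35,-1],[0,0,0,1.1,-0.2,0.35,-1]])

```text
t: 15.2
position: [0.4938, -0.2908, 0.2249]
orientation: [141.1, -21.1, -178.3]
force: [-0.2, 0.4, -0.1]
grip_width: 0.0
grip_force: 0.0
```

```bash
python3 g.py t7
```

```text
f [-0.15134316  0.4159388  -0.06497549] tip [ 0.44197781 -0.18360723  0.09935299]
```

View pics/t7.png

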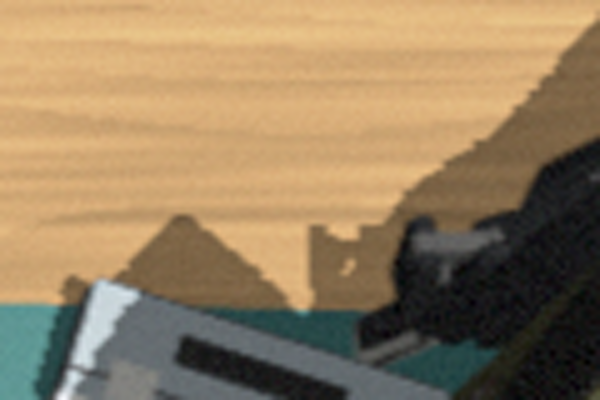

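The case turned about 16° instead of leaning: its far top edge now runs from crop (95,285) to (450,385). A push at its centre should make it lean, so I retreat and locate that centre.

```bash
python3 - <<'E'
from h import *
print(ray("top",[(349,307),(420,327),(365.5,317.5),(399,328.5),(365.5,320),(398,331)],.108).round(4))
s=telemetry.get_state();R=Ro.from_euler("xyz",s["orientation"],degrees=True)
tipplan(R.apply([0,0,1]),[(.5,-.184,.1),(.5,-.135,.1)])
E
```

```text
[[ 0.4687 -0.0606  0.108 ]
 [ 0.4211 -0.221   0.108 ]
 [ 0.4443 -0.0977  0.108 ]
 [ 0.4184 -0.1731  0.108 ]
 [ 0.4387 -0.0975  0.108 ]
 [ 0.4129 -0.1705  0.108 ]]
[0.0, 0.0, -0.0, -5.372, 1.177, -1.804]
[0.0, 0.0, -0.0, -5.511, 5.021, 1.231]
```

>>> arm_command(commands=[[0,0,0,-2.7,0.6,-0.9,-1],[0,0,0,-5.4,1.2,-1.8,-1],[0,0,0,-5.5,3.2,-0.2,-1],[0,0,0,-5.5,5.4,1.5,-1],[0,0,0,-4,5.1,2,-1],[0,0,0,-2.6,4.8,2.5,-1],[0,0,0,-1.8,4.6,2.7,-1],[0,0,0,-1.5,4.5,2.8,-1]])

```text
t: 16.25
position: [0.5084, -0.2386, 0.2258]
orientation: [141.1, -21.0, -178.4]
force: [1.4, -0.7, 1.5]
grip_width: -0.0001
grip_force: 0.8
```

>>> arm_command(commands=[[0,0,0,0.3,0,0.1,-1],[0,0,0,0.55,-0.1,0.2,-1],[0,0,0,0.85,-0.2,0.3,-1],[0,0,0,1.1,-0.25,0.4,-1]])

```text
t: 16.75
position: [0.4968, -0.2376, 0.225]
orientation: [141.1, -21.1, -178.3]
force: [0.8, 0.4, 1.5]
grip_width: -0.0001
grip_force: 0.7
```

```bash
python3 g.py t8
```

```text
f [0.82077808 0.35018611 1.49037428] tip [ 0.44511883 -0.13048138  0.09937621]
```

View pics/t8.png

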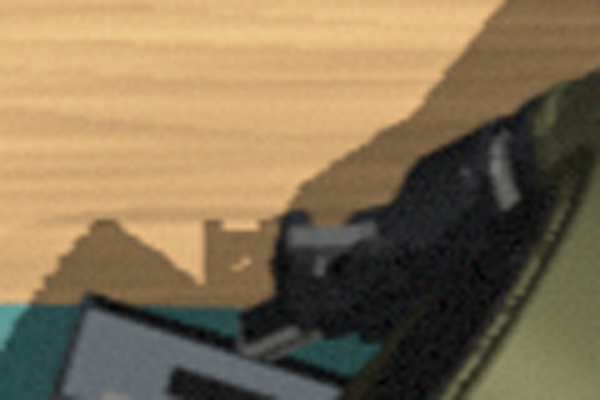

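A dark strip of the underside now shows behind the top edge, from (95,295) to (240,345), so the case is leaning. I continue a little and measure colour.

>>> arm_command(commands=[[0,0,0,0.3,0,0.1,-1],[0,0,0,0.6,-0.1,0.2,-1],[0,0,0,0.9,-0.2,0.3,-1],[0,0,0,1.1,-0.25,0.4,-1],[0,0,0,1.1,-0.25,0.4,-1]])

```text
t: 17.42
position: [0.4847, -0.2374, 0.2246]
orientation: [141.1, -21.1, -178.3]
force: [1.3, -0.4, -0.5]
grip_width: -0.0
grip_force: 0.3
```

```bash
cat >g2.py <<'E'
from h import *
s=telemetry.get_state();R=Ro.from_euler("xyz",s["orientation"],degrees=True)
print("f",s["force"],"tip",s["position"]+R.apply([0,0,.173]))
im=imaging.camera("top");cv2.imwrite("pics/last.png",im[:,:,::-1])
hsv=cv2.cvtColor(im,cv2.COLOR_RGB2HSV).astype(int);r,g,b=[im[:,:,i].astype(int) for i in range(3)]
roi=np.s_[290:345,335:420]
dark=(hsv[...,2]<75)[roi]; print("dark n",dark.sum())
e=(g-np.maximum(r,b))[roi]; ys,xs=np.where(e>12); print("green px",len(ys), (xs.min()+335,xs.max()+335,ys.min()+290,ys.max()+290) if len(ys) else "", "max",e.max())
for v in range(304,332): print(v,' '.join('%3d/%3d/%3d'%tuple(im[v,u]) for u in range(346,392,5)))
E
python3 g2.py
```

```text
f [ 1.31920249 -0.42831751 -0.45148441] tip [ 0.43296579 -0.13033806  0.09896581]
dark n 2293
green px 0  max 11
304 121/ 99/ 71 124/ 99/ 68 125/101/ 72 123/ 98/ 69 218/175/121 129/103/ 69 127/102/ 73 131/105/ 75  27/ 26/ 27  93/ 91/ 90
305 118/ 96/ 64 123/ 99/ 69 125/102/ 72 124/ 97/ 67 210/169/117 129/106/ 74 128/102/ 70 133/107/ 75  24/ 27/ 31  49/ 49/ 50
306 117/ 94/ 64 120/ 98/ 68 124/ 98/ 70 120/ 94/ 66 134/107/ 74 127/102/ 71 122/ 99/ 67 125/100/ 68  20/ 17/ 19  43/ 44/ 45
307 124/ 99/ 70 123/100/ 70 123/ 98/ 69 124/101/ 70 126/102/ 71 135/108/ 77 140/112/ 78 130/104/ 73  27/ 32/ 31  43/ 46/ 48
308 122/ 96/ 69 132/107/ 78 129/101/ 71 131/105/ 72 130/105/ 72 126/ 99/ 67 181/143/102 126/101/ 69  11/ 16/ 11  33/ 35/ 39
309  91/ 78/ 62 111/ 89/ 62 130/105/ 72 125/102/ 68 120/ 97/ 70 120/ 96/ 68 166/131/ 92 123/ 99/ 69  17/ 13/ 18  38/ 38/ 41
310  82/ 74/ 64  42/ 30/ 23 111/ 91/ 65 111/ 88/ 66 111/ 90/ 60 118/ 97/ 70 119/ 97/ 68 120/ 96/ 66   7/ 11/ 12  29/ 33/ 29
311  50/ 54/ 61  18/ 20/ 19  55/ 62/ 52  65/ 81/ 73  76/ 84/ 68  78/ 83/ 70  88/ 86/ 69  97/ 90/ 67  26/ 26/ 26  28/ 23
[... 1784 characters left out ...]
/105/108  94/101/107  81/ 90/ 92  24/ 29/ 27  73/ 74/ 71  63/ 62/ 64  10/  7/  8
327  93/101/106  91/ 98/101  92/ 97/103  92/ 98/103  92/ 98/103  91/100/104  53/ 56/ 57  36/ 35/ 38  23/ 25/ 19  25/ 21/ 22
328  89/ 99/103  91/ 98/104  91/ 96/101  92/101/104  89/ 99/102  92/100/104  89/ 96/ 99  28/ 30/ 33  23/ 21/ 21  24/ 24/ 27
329  92/ 99/105  91/ 97/101  92/ 98/102  94/101/105  90/ 97/103  90/ 98/101  93/ 99/102  67/ 71/ 76  21/ 19/ 24  22/ 24/ 23
330  94/ 99/106  94/101/107  94/100/106  88/ 97/101  59/ 60/ 65  96/105/108  90/100/105  92/100/105  43/ 47/ 48   7/  3/ 14
331  93/101/105  91/101/103  92/100/104  82/ 87/ 94  23/ 25/ 25  85/ 89/ 96  89/ 97/101  95/103/108  86/ 95/ 99  30/ 31/ 31
```

The underside strip is visible all the way to the case's middle (u 366–381, about 9 rows). It is plain dark with no green pixels, so the right case is the plain one and the left is marked. I let it settle back slowly.

>>> arm_command(commands=[[0,0,0,-0.3,0.05,-0.1,-1],[0,0,0,-0.6,0.1,-0.2,-1],[0,0,0,-0.9,0.2,-0.3,-1],[0,0,0,-1.2,0.25,-0.4,-1],[0,0,0,-1.5,0.3,-0.5,-1],[0,0,0,-1.8,0.4,-0.6,-1],[0,0,0,-2.2,0.5,-0.75,-1],[0,0,0,-3,0.65,-1,-1]])

```text
t: 18.48
position: [0.5174, -0.2376, 0.225]
orientation: [141.1, -21.1, -178.3]
force: [0.1, -1.0, -0.1]
grip_width: 0.0004
grip_force: 0.0
```

```bash
cat >m.py <<'E'
from h import *
im=imaging.camera("top");cv2.imwrite("pics/last.png",im[:,:,::-1])
s=telemetry.get_state();print("pos",s["position"].round(4),s["orientation"].round(1),"f",s["force"].round(1))
for nm,r in [("L",(180,200,300,345)),("R",(335,200,430,345))]:
    for c in blobs(im,(88,4,70),(130,75,255),r,100): print(nm,rect("top",c,.107),cv2.boundingRect(c),ray("top",cv2.boxPoints(cv2.minAreaRect(c)),.107).round(3)[:,:2].tolist())
E
python3 m.py
python3 - <<'E'
from h import *
s=telemetry.get_state();R=Ro.from_euler("xyz",s["orientation"],degrees=True)
print("tip",s["position"]+R.apply([0,0,.173]))
plan([(.52,-.28,.33)],(180,0,178))
E
```

```text
pos [ 0.5186 -0.2376  0.225 ] [ 141.1  -21.  -178.3] f [ 1.2 -0.3  0.2]
L [453.1 199.8 183.   61.7  88. ] (195, 302, 81, 29) [[0.425, 0.292], [0.487, 0.293], [0.481, 0.108], [0.419, 0.109]]
R [ 428.7 -102.8  118.5   66.1   77.9] (342, 306, 54, 34) [[0.409, -0.037], [0.473, -0.052], [0.448, -0.168], [0.384, -0.152]]
tip [ 0.46708865 -0.13054292  0.09925835]
[0.659, -0.374, -0.063, 3.758, 2.859, -10.295]
```

```bash
python3 - <<'E'
from h import *
plan([(.53,-.25,.32),(.50,-.25,.37),(.42,-.25,.37),(.37,-.195,.37)],(180,0,178))
E
```

```text
[0.659, -0.374, -0.063, 2.382, 4.829, -8.009]
[0.659, -0.374, -0.063, 6.974, 7.154, -10.749]
[0.659, -0.374, -0.063, 14.439, 5.54, -8.365]
[0.659, -0.374, -0.063, 18.95, 8.848, -3.471]
```

>>> arm_command(commands=[[0,0,0,0.5,2.3,-3,-1],[0.15,-0.08,-0.01,2.4,4.8,-8,-1],[0.3,-0.17,-0.03,5,6,-9.5,-1],[0.45,-0.26,-0.04,7,7.2,-10.7,-1],[0.6,-0.34,-0.06,11,6.3,-9.5,-1],[0.66,-0.374,-0.063,14.4,5.5,-8.4,-1],[0.66,-0.374,-0.063,17,7.2,-6,-1],[0.66,-0.374,-0.063,19,8.8,-3.5,-1]])

```text
t: 19.52
position: [0.3668, -0.1946, 0.3705]
orientation: [-180.0, -0.1, 178.0]
force: [-0.0, 0.4, -0.7]
grip_width: 0.0004
grip_force: 0.0
```

```bash
python3 m.py; python3 - <<'E'
from h import *
print(telemetry.get_state()["joint_pos"].round(1))
plan([(.358,-.195,.218)],(180,0,178))
E
```

```text
pos [ 0.3633 -0.1911  0.3695] [179.8  -0.4 178. ] f [-4.   3.2 -0.3]
L [453.5 200.3 182.8  61.2  89.2] (195, 302, 81, 28) [[0.485, 0.294], [0.483, 0.109], [0.422, 0.109], [0.424, 0.292]]
R [ 417.9 -128.7  173.9   64.5   71. ] (339, 306, 81, 39) [[0.416, -0.036], [0.477, -0.058], [0.419, -0.223], [0.359, -0.199]]
[ -33.6    6.4  107.3   -0.    66.8 -121.7]
[0.004, -0.007, 0.0, 0.406, -0.475, 15.152]
```

>>> arm_command(commands=[[-0.17,0,0,1.2,-3.6,0,-1],[-0.35,0,0,2.4,-7.2,1,-1],[-0.35,0,0,2.4,-7.2,6,-1],[-0.35,0,0,2.4,-7.2,11,-1],[-0.35,0,0,2.4,-7.2,15,-1],[-0.35,0,0,2.4,-7.2,15.7,-1],[-0.35,0,0,2.4,-7.2,15.7,-1]])

```text
t: 20.45
position: [0.342, -0.267, 0.2137]
orientation: [160.0, -0.1, 178.0]
force: [-0.5, -0.5, 0.0]
grip_width: -0.0001
grip_force: 0.0
```

```bash
python3 - <<'E'
from h import *
s=telemetry.get_state();R=Ro.from_euler("xyz",s["orientation"],degrees=True)
print("tip",s["position"]+R.apply([0,0,.173]),s["joint_pos"].round(1),s["force"]);print(R.as_matrix().round(2))
E
```

```text
tip [ 0.3438317  -0.20776279  0.05112522] [ -49.6   24.8  112.2   15.5   59.  -147.6] [-0.51542909 -0.54264728  0.04589883]
[[-1.    0.03  0.01]
 [ 0.03  0.94  0.34]
 [ 0.    0.34 -0.94]]
```

>>> arm_command(commands=[[0,0,0,-0.5,0,0,-1],[0,0,0,-1,0,0,-1],[0,0,0,-1.5,0,0,-1],[0,0,0,-1.9,0,0,-1],[0,0,0,-2.3,0,0,-1],[0,0,0,-2.7,0,0,-1],[0,0,0,-2.7,0,0,-1]])

```text
t: 21.32
position: [0.3691, -0.2679, 0.2133]
orientation: [160.0, -0.0, 178.0]
force: [-0.8, 0.2, 0.1]
grip_width: -0.0001
grip_force: 0.0
```

```bash
python3 m.py
```

```text
pos [ 0.369  -0.2679  0.2133] [160.  -0. 178.] f [ 0.7 -0.4  0.7]
L [453.2 203.4 190.2  61.7  88. ] (193, 302, 83, 29) [[0.426, 0.297], [0.487, 0.298], [0.481, 0.108], [0.419, 0.109]]
R [ 426.3 -130.   176.2   63.9   80.2] (340, 307, 80, 38) [[0.41, -0.038], [0.473, -0.05], [0.442, -0.225], [0.38, -0.211]]
```

>>> arm_command(commands=[[0,0,0,-0.4,0,0,-1],[0,0,0,-0.8,0,0,-1],[0,0,0,-1.2,0,0,-1],[0,0,0,-1.5,0,0,-1],[0,0,0,-1.5,0,0,-1]])

```text
t: 22.0
position: [0.384, -0.2684, 0.2133]
orientation: [160.0, -0.0, 178.0]
force: [0.6, -0.4, 0.0]
grip_width: 0.0001
grip_force: 0.0
```

```bash
python3 m.py
```

```text
pos [ 0.3839 -0.2683  0.2133] [160.  -0. 178.] f [-0.7  0.3  0.4]
L [453.5 200.2 182.7  61.2  89.2] (195, 302, 81, 28) [[0.485, 0.294], [0.483, 0.109], [0.422, 0.109], [0.424, 0.292]]
R [ 432.1 -128.6  177.2   61.7   86.6] (340, 308, 79, 31) [[0.407, -0.038], [0.468, -0.043], [0.457, -0.221], [0.396, -0.215]]
```

>>> arm_command(commands=[[0,0,0,1,0,-0.5,-1],[0.17,0,0,1.2,0,-0.8,-1],[0.35,0,0,1.2,2,0.2,-1],[0.35,0,0,1.2,7,2,-1],[0.35,0,0,1,11.5,3.6,-1],[0.35,0,0,0.7,13.1,4.2,-1],[0.35,0,0,0.5,13.1,4.2,-1]])

```text
t: 22.92
position: [0.3827, -0.1298, 0.219]
orientation: [-179.9, -0.1, 178.2]
force: [-0.0, -0.1, -0.0]
grip_width: -0.0
grip_force: 0.0
```

>>> arm_command(commands=[[0,0,0,-0.4,0,0,-1],[0,0,0,-0.7,0,0,-1],[0,0,0,-1,0,0,-1],[0,0,0,-1.3,0,0,-1],[0,0,0,-1.6,0,0,-1],[0,0,0,-1.8,0,0,-1],[0,0,0,-1.8,0,0,-1]])

```text
t: 23.8
position: [0.4019, -0.1315, 0.2185]
orientation: [-179.9, -0.0, 178.0]
force: [-0.8, -0.4, -0.7]
grip_width: 0.0003
grip_force: 0.0
```

>>> arm_command(commands=[[0,0,0,1,0,0,-1],[0,0,0,2,0,-3,-1],[0,0,0,2,3,-8,-1],[0,0,0,2,8,-11,-1],[0,0,0,2,14,-11,-1],[0,0,0,2,20,-11,-1],[0,0,0,2,26,-11,-1],[0,0,0,2,32,-11,-1]])

```text
t: 24.8
position: [0.3917, 0.1909, 0.3283]
orientation: [-179.9, -0.0, 178.1]
force: [1.7, -0.7, -0.1]
grip_width: 0.0001
grip_force: 0.0
```

```bash
python3 m.py
```

```text
pos [0.3924 0.1971 0.3287] [1.797e+02 1.000e-01 1.782e+02] f [1.9 6.3 0.6]
L [453.9 198.7 181.4  59.9  87.6] (197, 302, 79, 28) [[0.428, 0.288], [0.488, 0.289], [0.48, 0.108], [0.42, 0.109]]
R [ 441.5 -129.8  175.3   61.8   87.4] (341, 304, 78, 30) [[0.415, -0.041], [0.476, -0.044], [0.468, -0.221], [0.407, -0.216]]
```

>>> arm_command(commands=[[0,-0.13,0,2,0.5,1,0],[0,-0.26,0,3.5,0.5,4,0],[0,-0.26,0,3.5,0.5,8,0],[0,-0.26,0,3.5,0.5,11,0],[0,-0.26,0,3.5,0.5,12.5,0],[0,-0.26,0,3.5,0.5,12.5,0]])

```text
t: 25.6
position: [0.3566, 0.1945, 0.2022]
orientation: [-179.8, 14.6, 178.1]
force: [-0.4, -0.8, 0.0]
grip_width: 0.0427
grip_force: 0.0
```

```bash
python3 - <<'E'
from h import *
s=telemetry.get_state();R=Ro.from_euler("xyz",s["orientation"],degrees=True)
print("tip",s["position"]+R.apply([0,0,.167]),s["joint_pos"].round(1),s["force"],s["grip_width"]);print(R.as_matrix().round(3).tolist())
E
```

```text
tip [0.398799   0.19263328 0.04066315] [ 26.   19.9 126.2 -18.8  22.1 -45.3] [-0.4263674  -0.83013499  0.0110914 ] 0.04273353395835544
[[-0.967, 0.034, 0.253], [0.032, 0.999, -0.011], [-0.253, -0.003, -0.967]]
```

>>> arm_command(commands=[[0,0,0,0,0.9,0,0],[0,0,0,-0.7,0.95,0.2,0],[0,0,0,-1.2,0.95,0.3,0],[0,0,0,-1.7,0.95,0.45,0],[0,0,0,-2.2,0.95,0.58,0],[0,0,0,-2.8,1,0.73,0],[0,0,0,-3.4,1,0.89,0],[0,0,0,-4,1,1.05,0]])

```text
t: 26.6
position: [0.3997, 0.2038, 0.2033]
orientation: [-179.9, 14.8, 178.1]
force: [-1.5, -0.3, -0.7]
grip_width: 0.0425
grip_force: 0.7
```

```bash
python3 m.py
```

```text
pos [0.4006 0.204  0.2035] [-180.    14.9  178. ] f [-1.2 -0.3 -1. ]
L [480.3 199.1 182.1  71.9  87.8] (196, 288, 80, 33) [[0.448, 0.291], [0.52, 0.291], [0.513, 0.108], [0.441, 0.109]]
R [ 441.6 -128.7  177.6   61.8   87.3] (340, 304, 79, 30) [[0.415, -0.038], [0.477, -0.042], [0.468, -0.221], [0.407, -0.216]]
```

>>> arm_command(commands=[[0,0,0,-0.8,0,0.21,0],[0,0,0,-1.6,0.05,0.42,0],[0,0,0,-2.4,0.1,0.63,0],[0,0,0,-3.2,0.1,0.84,0],[0,0,0,-4,0.15,1.05,0],[0,0,0,-4.8,0.15,1.26,0],[0,0,0,-5.6,0.2,1.47,0],[0,0,0,-6.4,0.2,1.67,0]])

```text
t: 27.65
position: [0.4659, 0.2036, 0.2036]
orientation: [-179.9, 14.8, 178.1]
force: [-0.4, -0.1, -0.5]
grip_width: 0.043
grip_force: 0.7
```

```bash
python3 m.py
```

```text
pos [0.4673 0.2038 0.2039] [-180.    15.   178.1] f [-0.1 -0.6 -0.6]
L [545.5 197.2 174.6  65.2  86.7] (199, 262, 76, 30) [[0.519, 0.286], [0.584, 0.285], [0.573, 0.109], [0.508, 0.112]]
R [ 441.6 -128.7  177.6   61.8   87.3] (340, 304, 79, 30) [[0.415, -0.038], [0.477, -0.042], [0.468, -0.221], [0.407, -0.216]]
```

>>> arm_command(commands=[[0,0,0,-0.8,0,0.21,0],[0,0,0,-1.6,0.05,0.42,0],[0,0,0,-2.4,0.1,0.63,0],[0,0,0,-3.2,0.1,0.84,0],[0,0,0,-4,0.15,1.05,0],[0,0,0,-4.8,0.15,1.26,0],[0,0,0,-5.6,0.2,1.47,0],[0,0,0,-6.4,0.2,1.67,0]])

```text
t: 28.7
position: [0.5321, 0.2033, 0.2039]
orientation: [-179.9, 14.8, 178.1]
force: [-0.8, -0.1, -0.9]
grip_width: 0.0425
grip_force: 0.7
```

```bash
python3 m.py
```

```text
pos [0.5335 0.2035 0.2042] [-180.   15.  178.] f [-0.4 -0.7 -0.5]
L [611.3 198.5 170.1  61.1  88.2] (201, 235, 73, 27) [[0.583, 0.283], [0.644, 0.284], [0.639, 0.114], [0.578, 0.114]]
R [ 441.5 -129.8  175.3   61.8   87.3] (341, 304, 78, 30) [[0.415, -0.041], [0.476, -0.044], [0.468, -0.221], [0.407, -0.216]]
```

>>> arm_command(commands=[[0,0,0,-0.9,0,0.23,0],[0,0,0,-1.9,0.05,0.5,0],[0,0,0,-2.9,0.1,0.76,0],[0,0,0,-3.9,0.1,1.02,0],[0,0,0,-4.9,0.15,1.28,0],[0,0,0,-5.7,0.15,1.49,0],[0,0,0,-6.3,0.2,1.65,0],[0,0,0,-6.7,0.2,1.75,0]])

```text
t: 29.75
position: [0.6012, 0.203, 0.2041]
orientation: [-179.9, 14.8, 178.1]
force: [-1.8, -0.1, -1.2]
grip_width: 0.0426
grip_force: 0.8
```

>>> arm_command(commands=[[0,0,0,0.6,0,-0.15,0],[0,0,0,3,0,-0.8,0],[0,0,0,8,0,-4,0],[0,0,0,13,0,-9,0],[0,0,0,18,0,-12,0],[0,0,0,18,0,-12,0]])

```text
t: 30.5
position: [0.3914, 0.2092, 0.2749]
orientation: [-179.9, 14.8, 178.2]
force: [-0.1, 0.1, -0.5]
grip_width: 0.0423
grip_force: 0.0
```

```bash
python3 m.py; python3 - <<'E'
from h import *
im=imaging.camera("side");cv2.imwrite("pics/end.png",np.vstack([im[60:400,100:520],cv2.imread("pics/last.png")[190:400,110:530,::-1]])[:,:,::-1])
im=imaging.camera("top")
for c in blobs(im,(22,150,150),(35,255,255),(150,200,480,245),30): print("line",rect("top",c,0),cv2.boundingRect(c))
for c in blobs(im,(0,170,80),(5,255,255),(290,225,330,260)): print("jar",rect("top",c,.055))
E
```

```text
pos [0.3936 0.2098 0.275 ] [-180.    14.9  178.2] f [-0.1 -0.2  0. ]
L [681.6 198.5 170.3  61.1  87.8] (202, 206, 72, 27) [[0.655, 0.283], [0.717, 0.284], [0.709, 0.113], [0.648, 0.115]]
R [ 441.6 -128.7  177.6   61.8   87.4] (340, 304, 79, 30) [[0.415, -0.039], [0.476, -0.042], [0.468, -0.221], [0.407, -0.216]]
line [675.8 355.4  39.  122.6   1.6] (161, 224, 48, 17)
line [ 690.6 -132.3   39.5  494.7    1.6] (277, 213, 190, 22)
jar [633.9  28.1  24.7  27.7  89.2]
```

View pics/end.png

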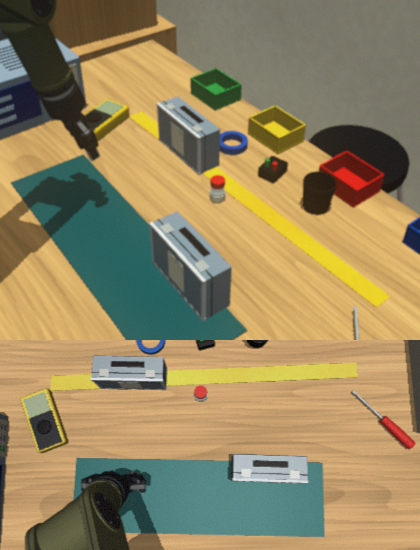

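The left case stands centred on the line (x 0.682, line centre 0.681). The right case stands at the mat's edge, and the jar and the other things I can see are where they were.

```bash
python3 -c "
from bench import ticket;print(ticket.sign_off())"
```

```text
the job is handed in; nothing more can be done
None
```

I signed the job off at about 31 s: both cases were tipped up, the left case now stands astride the dispatch line, and the right stands at the mat's edge; I never saw the green dot itself, but took the left case as marked because the visible half of the right one's underside was plain dark.

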